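# Ready the big glass grinder

## Task

Get the larger of the two glass grinders ready for work: with a fingertip, gently push the arm of its eye shield round until the clear shield stands centred over the grinding head, and only then press the raised front end of its rocker switch (the end towards the robot) fully down to switch it on. Only push and press: grip and lift nothing, and leave the small grinder, the glass lying on the grid and everything else on the bench where they are.

Things in the scene. Friction and masses are not known exactly. Their poses are not given: they have to be found in the camera images.
- big: larger glass grinder, fixed: white housing 230 mm wide (y) x 250 deep (x), red band, black base, top 125 mm above the bench; on the left or right half of the bench, turned up to 0.22 rad. Origin on the bench under its middle; front faces own -x, left is own +y. Mesh grid on top (z 132 mm, x -57 to 82, 200 wide). Shield socket on rear rim at x 100, y 0; switch at x -92, y -60 on the front strip
- big_head (a point): top of the big grinder's grinding head, a dark steel bit 29 mm tall over the grid, 25 mm across its lower rim, 19 mm above that; at x -5, y 0, z 161 mm in the grinder's frame. A small yellow sponge (16 x 22 x 24 mm) stands right behind it
- big_arm (a joint): swivel angle (rad) of the big grinder's shield arm about its vertical pivot: 0 = arm points to the grinder's front (-x), shield centred over the head; positive = swung to its left (+y). Range -0.8 to 1.5, no stop or detent at 0; starts at 0.55 to 1.1. Friction swivel: 0.12 N m to turn (2.4 N at 50 mm from the pivot), stays where left
- big_pivot (a point): point on the shield arm's vertical pivot axis at the height of the arm's centre line, 245 mm above the bench. The arm is a steel rod 10 mm thick that rises from the socket and bends level at 245 mm; it is bare out to 78 mm from the axis (push it at 40 to 60 mm), then a black clamp block 34 mm wide, then the shield
- big_shield (a point): big grinder's eye shield: clear plate 110 mm wide, 78 long, 4 thick, grey rim, sloping from its upper edge (245 mm above the bench, 85 mm from the pivot axis) down to its lower edge (185 mm high, 135 mm from the axis). The point moves with the arm: on its centre line 105 mm from the pivot axis, 215 mm above the bench; right above the grinding head at angle 0
- big_switch (a joint): rocker switch of the big grinder, tilt in rad: 0 = off (front end stands up), 0.28 = on (front end fully down, against its stop). Black rocker 41 mm long (x) x 28 mm wide in a 46 x 34 mm bezel. It has friction (about 4 N pressed down 14 mm from its middle) and stays where it is left
- big_on_end (a point): spot to press on the big grinder's rocker: on its upper face, 14 mm from its pivot towards the grinder's front, 142 mm above the bench when off, 138 mm when on
- small: the smaller glass grinder, same kind but 170 mm wide x 190 mm deep, housing top at 105 mm; fixed to the other half of the bench. Leave it alone. Origin on the bench under its middle, front to its own -x, left to its own +y
- small_shield (a point): the small grinder's eye shield, on its own swivel arm (may be anywhere from in place to swung 0.9 rad to the left); 90 mm from its pivot axis, 195 mm above the bench; rod level at 225 mm. Must not be moved
- small_switch (a joint): rocker switch of the small grinder (0 = off, 0.28 = on); must stay off
- glass_piece: loose piece of flat green glass 55 x 38 x 5 mm lying on the big grinder's grid, to the right of (own -y) and behind the grinding head; origin under its middle
- towel_roll: roll of green paper towel standing at the left, 116 mm across, 230 mm tall; origin under its middle
- water_bottle: water bottle, 64 mm across, 200 mm tall, standing behind the grinders; origin under its middle
- oil_jar: small amber jar, 54 mm across, 75 mm tall, at the right of the grinders; origin under its middle
- pliers: running pliers with red handles lying on the bench, 160 mm long, 18 mm high; origin under the joint
- glass_cutter: brass glass cutter lying between the two grinders, 130 mm long along x, 14 mm high; origin under its middle
- marker: black marker pen lying crosswise in front of the grinders, 122 mm long, 14 mm high; origin under its middle
- set_square: aluminium set square lying at the front right, about 150 x 220 mm, 5 mm thick; origin inside the triangle

How it is judged:
By the outcome, as a careful person would: the job done as asked, in the order asked, and still so for the second after the job is handed in, with the robot touching nothing.
It also fails if it takes over 51 s, if anything falls off the work surface, if the arm or the gripper's body presses on something with over 40 N, if the wrist force passes 120 N, or if a joint passes its speed limit or range.

## Robot

A 6-joint arm with a two-finger parallel gripper is mounted at the origin on the work surface. World frame = base frame: x ahead of the robot, y to its left, z up, the work surface at z = 0. Lengths are in m, angles in degrees, forces in N, time in s.
With the tool pointing down it reaches from about 0.4 to 0.825 m from the base axis. Payload 7 kg.
Tool frame: the origin (TCP) lies on the centre line of the jaws, within the pads' length; the fingertips stand 22 mm ahead of it and the grasp point (between the pads) lies 3 mm ahead of it; z points along the fingers, y is the line along which they close (so a half turn about z gives the same grasp; the last joint's range is limited). The gripper opens to 88 mm and grips with 3 to 60 N. Pads are 19 mm wide; open, the fingers measure 130 mm over their backs; the gripper's body (78 mm by 193 mm) begins 47 mm behind the grasp point.
Start: joints at [87.897, 20.546, 0.682, 0, -70.136, -16.507], TCP at [0.215, 0.64, 0.249] pointing down, gripper open.
Joint ranges: [-176.03, 176.03], [-82.01, 121.73], [-58.28, 71.71], [-173.87, 95.51], [-174.79, -0.11], [-173.66, 173.66]. Speed limits (degrees/s): [136.94, 136.94, 172.46, 180, 180, 180].

## Interface

Orientations are given as [roll, pitch, yaw] about the fixed x, y, z axes, in that order (R = Rz(yaw) Ry(pitch) Rx(roll)).
In Python, from plant import get_state, cams, r gives the robot as it stands.
- The arm moves only by the tool apply_moves, never from a script. Its argument "targets" is a list of rows, each an object with "dp": the shift along the world's x, y, z in m, a list of three; "yaw": the turn about the world's z in degrees. In form: [{"dp": [x, y, z], "yaw": yaw}, ...]. A call has 1 to 20 rows; each row is the pose to reach, as a shift and turn from the pose commanded when the call began; what a row does not reach only later rows make up. A row lasts 1/12 s, in which the tool goes at most 41.7 mm and 7.16 degrees, less where a joint would pass 70% of its speed; a pose out of reach is approached as far as the arm can. A call with a gripper value outside its range is refused whole. "grip" is the gripper command: -1 is fully open, 1 is shut, values between are in proportion, set as the call begins (left out, the last holds). The fingers move at their own pace and stop on an object; "squeeze" is the grip in N (left out, the last holds). Time passes only in rows, so rows that repeat a pose let the fingers close. It gives the time, the measured TCP pose, the force, the opening and the grip force at its end, in the units of the state.
- get_state(): the state, without advancing time (a new reading comes with each control period).
- cams.capture(name): name is "side" or "top" or "wrist"; returns a dict with "image" (480x640x3 uint8, red, green, blue), "range_z" (480x640 float32, m along the optical axis (not along the pixel's ray), 0 where there is no reading), "fx", "fy", "cx", "cy" (pixels), "R" (3x3) and "t" (3): a world point X has camera coordinates R X + t; the wrist camera has in their place "T_tool_cam" (4x4, takes a point from camera to tool coordinates, whose origin is the TCP and whose axes are the flange's). Camera axes: x right, y down, z forward; pixel columns grow to the right and rows downward; lengths in m; the calibration is good to about 2 mm. A picture is of the moment at which its call begins: read the wrist's pose just before it.
- r.close_job(): hands the job in; it is judged then, once.
The state is a dict: "time_s": time; "joints": joint angles; "qd": joint speeds; "joint_torque": joint torques, N m; "tcp_pos": TCP position; "eef_rot": TCP orientation; "contact_force": force on the tool from outside, world axes, zero at the start; "moment": the same for the moment, N m; "gripper_width": finger opening in m; "gripper_force": force on a finger pad.
Only numpy, scipy, OpenCV 4.12 (cv2) and the standard library are available. Lean on these libraries where they do the work, as an engineer would, in place of code of your own. Each camera call takes 0.05 s, during which the arm holds its last target. There are 200 camera calls.

## Working session

There is one attempt and no reset: what is moved stays moved. The work goes in short steps, Python scripts to look and compute and a tool call to move; the robot and the scene stay as the last step left them, time stands still between calls to the robot, and variables do not carry over. Pictures are saved under pics/ and viewed, at most 10 in all, crops included, and the job is handed in when it is done.

Besides the shell and the picture viewer there is one more tool, called after "Request:" as a command line: name --argument value ..., lists and objects as JSON in quotes. apply_moves: Moves the arm, as the interface text tells. Its arguments: {"type":"object","properties":{"targets":{"type":"array","items":{"type":"object","properties":{"dp":{"type":"array","items":{"type":"number"}},"yaw":{"type":"number"}}}},"grip":{"type":"number"},"squeeze":{"type":"number"}},"required":["targets"]}

```bash
mkdir -p pics; ls
python3 - <<'E'
from plant import get_state, cams, r
import numpy as np, cv2
s=get_state(); print(s)
for n in ("top","side"):
    d=cams.capture(n); cv2.imwrite(f"pics/{n}0.png",d["image"][:,:,::-1]); np.savez(f"{n}0.npz",**d)
    print(n,d["fx"],d["cx"],d["cy"],d["R"],d["t"])
E
```

```text
pics
{'time_s': 0.0, 'joints': array([ 8.78976130e+01,  2.05908680e+01,  6.32906690e-01, -2.13716247e-02,
       -7.01343052e+01, -1.65062031e+01]), 'qd': array([-0.06273736, -0.03623357,  0.00742476,  0.06530776,  0.10703091,
        0.02355563]), 'joint_torque': array([-1.81729833e-03, -5.82709551e+01,  2.93066347e+01,  6.99767813e+00,
        7.04115533e-03, -1.54875320e-04]), 'tcp_pos': array([0.21527187, 0.63927113, 0.24761852]), 'eef_rot': array([ 1.79905827e+02, -6.95476369e-03, -1.86158630e+01]), 'contact_force': array([ 0.04007862, -0.34415548, -0.59127863]), 'moment': array([-0.03053653,  0.02425345, -0.00686495]), 'gripper_force': 0.0, 'gripper_width': 0.08774668967669244}
top 515.6667610030569 317.80160722862547 234.78907081015075 [[ 1.52094482e-02 -9.99881528e-01  2.36696396e-03]
 [-9.88598375e-01 -1.53924012e-02 -1.49787603e-01]
 [ 1.49806291e-01 -6.17899286e-05 -9.88715364e-01]] [-0.00939243  0.59944129  1.27475314]
side 546.2263967228415 317.4702014787169 240.29047089070127 [[ 0.74832682 -0.66288333 -0.02434458]
 [-0.40589818 -0.42857245 -0.8072003 ]
 [ 0.52464621  0.61393105 -0.5897754 ]] [-0.39286089  0.38056009  1.37570587]
```

View pics/top0.png

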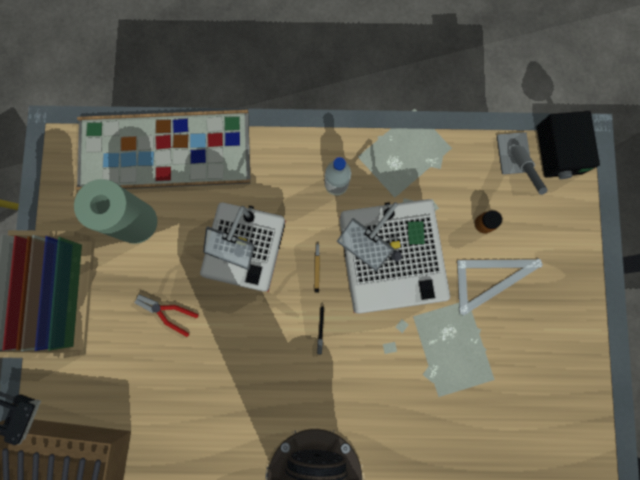

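View pics/side0.png

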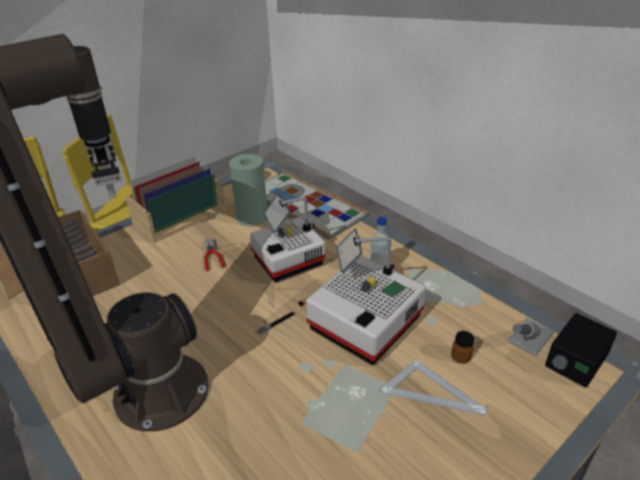

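Top view: the big grinder is on the right half, around (395,255), with its switch at (427,289), head at (396,252), green glass at (416,232) and shield at (366,245), swung left. The small grinder is around (243,245). Next I'll measure the housing, switch, head and rod.

```bash
cat > h.py <<'E'
import numpy as np, cv2
def cloud(d):
    z=d["range_z"]; v,u=np.mgrid[:480,:640]
    P=np.stack([(u-d["cx"])/d["fx"]*z,(v-d["cy"])/d["fy"]*z,z],-1)
    return (P-d["t"])@d["R"]      # R^T (P - t)
def proj(d,X):
    c=np.atleast_2d(X)@d["R"].T+d["t"]; return np.c_[d["fx"]*c[:,0]/c[:,2]+d["cx"],d["fy"]*c[:,1]/c[:,2]+d["cy"]]
def cast(d,u,v,h):
    ray=d["R"].T@np.array([(u-d["cx"])/d["fx"],(v-d["cy"])/d["fy"],1.]); o=-d["R"].T@d["t"]
    return o+ray*(h-o[2])/ray[2]
E
python3 - <<'E'
from h import *
d=dict(np.load("top0.npz")); P=cloud(d); im=d["image"]
reg=np.zeros((480,640),bool); reg[190:325,330:460]=1
m=reg&(abs(P[...,2]-.128)<.012)&(d["range_z"]>0)
print("n",m.sum())
m8=cv2.morphologyEx(m.astype(np.uint8),cv2.MORPH_OPEN,np.ones((3,3)))
n,l,st,c=cv2.connectedComponentsWithStats(m8); k=1+st[1:,4].argmax(); q=P[l==k]
print(st[k],np.median(q[:,2])); print(cv2.minAreaRect(q[:,:2].astype(np.float32)))
up=reg&(P[...,2]>.233)&(P[...,2]<.262); print("rod"); print(P[up].round(3)[::3])
# dark switch blob, green glass
hsv=cv2.cvtColor(im,cv2.COLOR_RGB2HSV)
dark=(reg&(hsv[...,2]<45)).astype(np.uint8)
n,l,st,c=cv2.connectedComponentsWithStats(dark)
for i in range(1,n):
    if st[i,4]>15: print("dark",st[i],c[i].round(1),cast(d,*c[i],.137).round(3),P[l==i].mean(0).round(3))
g=reg&(hsv[...,0]>45)&(hsv[...,0]<90)&(hsv[...,1]>90); g=g.astype(np.uint8); v,u=np.nonzero(g); print("glass",len(u),cast(d,u.mean(),v.mean(),.137).round(3))
y=reg&(hsv[...,0]>20)&(hsv[...,0]<32)&(hsv[...,1]>150)&(P[...,2]>.13); v,u=np.nonzero(y);print("sponge",len(u),cast(d,u.mean(),v.mean(),.156).round(3),P[y].mean(0))
cv2.imwrite("pics/c.png",cv2.resize(im[185:325,325:465,::-1],None,fx=4,fy=4,interpolation=cv2.INTER_CUBIC))
E
```

```text
n 7781
[ 346  199  103  114 6835] 0.12697752598730075
((0.5432794690132141, -0.1837632954120636), (0.24921299517154694, 0.2298719882965088), 8.908745765686035)
rod
[[ 0.644 -0.166  0.246]
 [ 0.642 -0.164  0.245]
 [ 0.642 -0.17   0.246]
 [ 0.639 -0.167  0.25 ]
 [ 0.637 -0.163  0.249]
 [ 0.638 -0.17   0.245]
 [ 0.635 -0.163  0.248]
 [ 0.632 -0.156  0.253]
 [ 0.632 -0.163  0.252]
 [ 0.63  -0.154  0.248]
 [ 0.63  -0.161  0.248]
 [ 0.628 -0.152  0.247]
 [ 0.628 -0.159  0.248]
 [ 0.625 -0.152  0.252]
 [ 0.625 -0.158  0.253]
 [ 0.624 -0.153  0.245]
 [ 0.623 -0.158  0.252]
 [ 0.62  -0.149  0.253]
 [ 0.621 -0.156  0.25 ]
 [ 0.619 -0.148  0.25 ]
 [ 0.619 -0.154  0.248]
 [ 0.616 -0.148  0.25 ]
 [ 0.617 -0.154  0.248]
 [ 0.614 -0.147  0.252]
 [ 0.615 -0.155  0.245]
 [ 0.611 -0.145  0.254]
 [ 0.613 -0.152  0.247]
 [ 0.61  -0.143  0.251]
 [ 0.611 -0.15   0.245]
 [ 0.608 -0.139  0.247]
 [ 0.607 -0.145  0.252]
 [ 0.606 -0.074  0.243]
 [ 0.605 -0.081  0.247]
 [ 0.605 -0.141  0.251]
 [ 0.606 -0.148  0.247]
 [ 0.603 -0.074  0.246]
 [ 0.602 -0.08   0.248]
 [ 0.603 -0.137  0.248]
 [ 0.603 -0.143  0.249]

[... 3619 characters left out ...]
249]
 [ 0.544 -0.136  0.236]
 [ 0.543 -0.142  0.241]
 [ 0.543 -0.149  0.239]
 [ 0.543 -0.154  0.245]
 [ 0.543 -0.161  0.245]
 [ 0.541 -0.14   0.237]
 [ 0.541 -0.148  0.241]
 [ 0.541 -0.155  0.241]
 [ 0.54  -0.16   0.25 ]
 [ 0.539 -0.145  0.236]
 [ 0.539 -0.151  0.24 ]
 [ 0.538 -0.157  0.245]
 [ 0.538 -0.163  0.248]
 [ 0.537 -0.147  0.235]
 [ 0.537 -0.155  0.242]
 [ 0.536 -0.161  0.245]
 [ 0.535 -0.149  0.233]
 [ 0.535 -0.157  0.24 ]
 [ 0.533 -0.152  0.233]
 [ 0.533 -0.158  0.235]
 [ 0.529 -0.154  0.234]]
dark [420 280  14  19 212] [426.3 289. ] [ 0.461 -0.256  0.137] [ 0.46  -0.252  0.156]
glass 334 [ 0.595 -0.233  0.137]
sponge 47 [ 0.564 -0.181  0.156] [ 0.56357769 -0.18126749  0.15594353]
```

View pics/c.png

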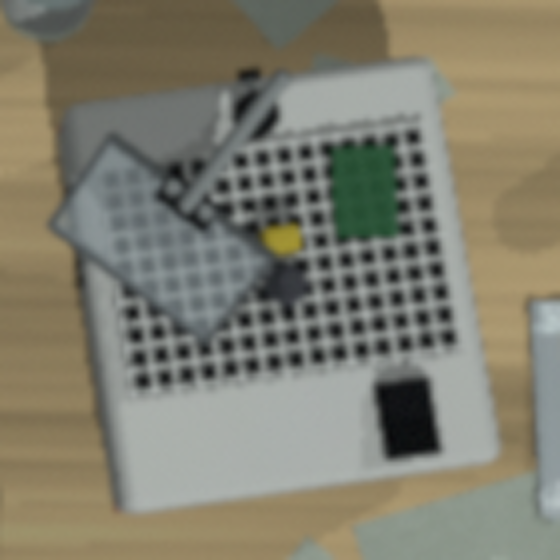

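The 249 x 230 mm rectangle, turned +8.9°, matches the given housing size. It puts the switch at (0.461, -0.257), and the dark blob measures (0.461, -0.256). The pivot comes out at (0.642, -0.168), and the rod there points to about 144° in world axes, so the swivel is about 0.78 rad. I'll shut the fingers and go to the rod's rear-left side, above it.

Request:
apply_moves --targets '[{"dp":[0,0,0.04],"yaw":0},{"dp":[0,0,0.08],"yaw":0},{"dp":[0.4185,-0.74,0.08],"yaw":-17.5},{"dp":[0.4185,-0.74,0.08],"yaw":-17.5},{"dp":[0.4185,-0.74,0.08],"yaw":-17.5},{"dp":[0.4185,-0.74,0.08],"yaw":-17.5},{"dp":[0.4185,-0.74,0.08],"yaw":-17.5},{"dp":[0.4185,-0.74,0.08],"yaw":-17.5},{"dp":[0.4185,-0.74,0.08],"yaw":-17.5},{"dp":[0.4185,-0.74,0.08],"yaw":-17.5},{"dp":[0.4185,-0.74,0.08],"yaw":-17.5},{"dp":[0.4185,-0.74,0.08],"yaw":-17.5},{"dp":[0.4185,-0.74,0.08],"yaw":-17.5},{"dp":[0.4185,-0.74,0.08],"yaw":-17.5},{"dp":[0.4185,-0.74,0.08],"yaw":-17.5},{"dp":[0.4185,-0.74,0.08],"yaw":-17.5},{"dp":[0.4185,-0.74,0.08],"yaw":-17.5},{"dp":[0.4185,-0.74,0.08],"yaw":-17.5},{"dp":[0.4185,-0.74,0.08],"yaw":-17.5},{"dp":[0.4185,-0.74,0.08],"yaw":-17.5}]' --grip 1 --squeeze 5

```text
time_s: 1.77
tcp_pos: [0.585, -0.0152, 0.3284]
eef_rot: [180.0, 0.0, -36.1]
contact_force: [0.9, 1.5, -0.0]
gripper_width: 0.0003
gripper_force: 0.0
```

```bash
cat >> h.py <<'E'
PIV=np.array([.642,-.1683]); YAW=8.9
def arm_angle(d,zlo=.238,zhi=.258,r0=.012,r1=.072):
    P=cloud(d); q=P[(P[...,2]>zlo)&(P[...,2]<zhi)&(d["range_z"]>0)]
    v=q[:,:2]-PIV; rr=np.hypot(*v.T); a=np.degrees(np.arctan2(v[:,1],v[:,0]))%360
    v=v[(rr>r0)&(rr<r1)&(a>100)&(a<240)]
    l=cv2.fitLine(v.astype(np.float32),cv2.DIST_HUBER,0,.001,.001).ravel()
    dirn=l[:2]*np.sign(-l[0]); off=float(np.cross(dirn,PIV-(l[2:]+PIV)))
    m=v.mean(0)
    return len(v),np.degrees(np.arctan2(dirn[1],dirn[0]))%360,np.degrees(np.arctan2(m[1],m[0]))%360,off
E
python3 - <<'E'
from h import *; d=dict(np.load("top0.npz")); print(arm_angle(d))
E
```

```text
(124, np.float32(143.88423), np.float64(143.8871351411996), -2.1038570220399677e-06)
```

Request:
apply_moves --targets '[{"dp":[0.02,-0.035,0],"yaw":0},{"dp":[0.0385,-0.067,0],"yaw":0},{"dp":[0.0385,-0.067,0],"yaw":0}]'

```text
time_s: 2.02
tcp_pos: [0.6248, -0.0852, 0.3266]
eef_rot: [179.8, 0.1, -36.4]
contact_force: [-0.2, 1.0, -0.3]
gripper_width: 0.0005
gripper_force: 0.0
```

Run:
```python
from plant import get_state, cams, r
from h import *
s=get_state(); d=cams.capture("side"); im=d["image"][:,:,::-1]
print(s["tcp_pos"],s["eef_rot"],s["joints"].round(1))
cv2.imwrite("pics/s1.png",cv2.resize(im[130:380,200:480],None,fx=2.4,fy=2.4,interpolation=cv2.INTER_CUBIC))
```

```text
[ 0.6248082  -0.08520775  0.32660442] [ 1.79841737e+02  7.32944545e-02 -3.63550882e+01] [ 10.   14.3   2.    0.1 -77.8  43.7]
```

View pics/s1.png

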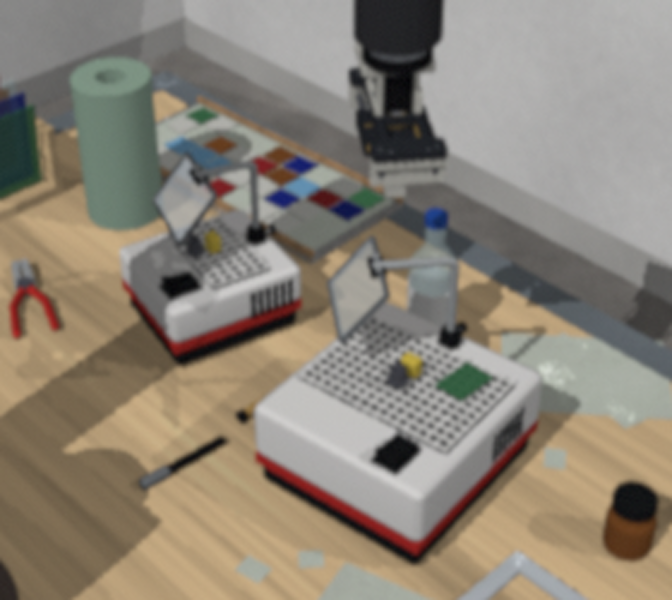

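Side crop: the shut fingertip at (405,195) is above and behind the arm. The big arm's rod runs from (455,262) to (375,265), with nothing below the finger. I'll move over the spot and lower.

Request:
apply_moves --targets '[{"dp":[0.0087,-0.0148,0],"yaw":0.3},{"dp":[0.0087,-0.0148,-0.025],"yaw":0.3},{"dp":[0.0087,-0.0148,-0.05],"yaw":0.3},{"dp":[0.0087,-0.0148,-0.068],"yaw":0.3},{"dp":[0.0087,-0.0148,-0.077],"yaw":0.3},{"dp":[0.0087,-0.0148,-0.077],"yaw":0.3},{"dp":[0.0087,-0.0148,-0.077],"yaw":0.3}]'

```text
time_s: 2.65
tcp_pos: [0.6319, -0.0945, 0.2521]
eef_rot: [180.0, -0.0, -35.8]
contact_force: [-0.7, -0.4, 0.3]
gripper_width: 0.0007
gripper_force: 0.0
```

Request:
apply_moves --targets '[{"dp":[-0.004,-0.01,0],"yaw":0},{"dp":[-0.008,-0.018,0],"yaw":0},{"dp":[-0.0094,-0.0205,0],"yaw":0},{"dp":[-0.0094,-0.0205,0],"yaw":0},{"dp":[-0.0094,-0.0205,0],"yaw":0}]'

```text
time_s: 3.07
tcp_pos: [0.6224, -0.1159, 0.2523]
eef_rot: [-180.0, -0.1, -35.9]
contact_force: [1.0, -0.1, 0.4]
gripper_width: 0.0006
gripper_force: 0.0
```

```bash
cat >> h.py <<'E'
def rel(p,ang):
    a=np.radians(ang); u=np.array([np.cos(a),np.sin(a)]); n=np.array([np.sin(a),-np.cos(a)])
    v=np.asarray(p)[:2]-PIV; return 1000*(v@u),1000*(v@n)
E
python3 - <<'E'
from plant import get_state, cams
from h import *
for i in range(2):
    s=get_state(); d=cams.capture("top" if i else "wrist"); print(s["tcp_pos"].round(4),s["contact_force"].round(2),s["moment"].round(2),rel(s["tcp_pos"],143.9))
    if i==0: cv2.imwrite("pics/w1.png",d["image"][:,:,::-1])
print(arm_angle(d))
E
```

```text
[ 0.6224 -0.1159  0.2523] [ 1.01 -0.1   0.37] [0.   0.04 0.05] (np.float64(46.69595551371117), np.float64(30.833049160159554))
[ 0.6225 -0.1156  0.2521] [-0.62 -0.32  0.45] [ 0.08  0.04 -0.01] (np.float64(46.78811237614827), np.float64(31.060524827544608))
(6, np.float32(257.4612), np.float64(134.98560992749654), 0.042649498589430734)
```

View pics/w1.png

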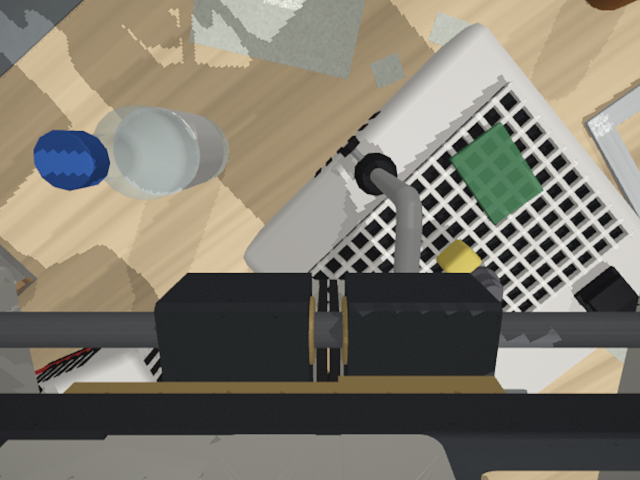

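Wrist view: the rod runs from (405,190) to (408,272), to the right of the narrow fingertips at (310–348, 320), with a gap of about 45 px. I'll measure what the fingers and black blocks occupy at rod height.

Run:
```python
from plant import get_state, cams
from h import *
d=cams.capture("wrist"); np.savez("w.npz",**d); z=d["range_z"]; T=d["T_tool_cam"]
print(d["fx"],T.round(3))
v,u=np.mgrid[:480,:640]
P=np.stack([(u-d["cx"])/d["fx"]*z,(v-d["cy"])/d["fy"]*z,z],-1)@T[:3,:3].T+T[:3,3]
for (a,b) in [(313,330),(330,330),(345,330),(330,280),(345,290),(250,290),(200,290),(490,290),(400,290),(400,350),(200,350),(100,330),(600,330),(407,240),(395,240),(418,240),(407,265)]:
    print((a,b),z[b,a].round(3),(1000*P[b,a]).round(0))
```

```text
382.20803034177055 [[ 0.001 -0.965 -0.262  0.07 ]
 [ 1.     0.001  0.001 -0.001]
 [-0.001 -0.262  0.965 -0.136]
 [ 0.     0.     0.     1.   ]]
(313, 330) 0.082 [ 31.  -4. -62.]
(330, 330) 0.083 [ 30.  -0. -61.]
(345, 330) 0.08 [ 32.   3. -64.]
(330, 280) 0.168 [ 9.  0. 22.]
(345, 290) 0.088 [ 36.   3. -54.]
(250, 290) 0.081 [ 39. -17. -61.]
(200, 290) 0.082 [ 39. -28. -60.]
(490, 290) 0.243 [-24. 103.  90.]
(400, 290) 0.083 [ 38.  15. -58.]
(400, 350) 0.077 [ 29.  14. -68.]
(200, 350) 0.077 [ 29. -26. -68.]
(100, 330) 0.083 [ 30. -50. -61.]
(600, 330) 0.082 [ 31.  57. -62.]
(407, 240) 0.143 [33. 29.  2.]
(395, 240) 0.271 [ -0.  47. 125.]
(418, 240) 0.145 [33. 34.  4.]
(407, 265) 0.145 [24. 29.  1.]
```

Run:
```python
from h import *
d=dict(np.load("w.npz")); z=d["range_z"]; T=d["T_tool_cam"]
v,u=np.mgrid[:480,:640]
P=1000*(np.stack([(u-d["cx"])/d["fx"]*z,(v-d["cy"])/d["fy"]*z,z],-1)@T[:3,:3].T+T[:3,3])
m=(P[...,2]>-50)&(P[...,2]<26)&(abs(P[...,0])<22)&(abs(P[...,1])<26)&(z>0)
print(m.sum()); 
for b in range(270,300,4):
    q=np.nonzero(m[b])[0]; print(b,[(int(a),*P[b,a].round(0).astype(int).tolist()) for a in q[::3]])
```

```text
1787
270 [(394, 20, 25, 6)]
274 []
278 []
282 [(312, 11, -7, 16), (316, 11, -6, 14), (319, 10, -4, 18), (322, 9, -3, 20), (325, 10, -2, 18), (330, 10, 0, 18), (334, 10, 2, 18), (337, 11, 3, 15), (340, 11, 5, 16), (343, 11, 6, 15)]
286 [(312, 11, -7, 11), (315, 12, -6, 10), (318, 9, -5, 15), (321, 10, -3, 14), (324, 9, -2, 15), (329, 9, 0, 15), (332, 10, 1, 14), (335, 9, 2, 15), (338, 11, 4, 11), (342, 11, 5, 10)]
290 [(312, 11, -7, 6), (315, 11, -6, 8), (318, 9, -5, 10), (321, 10, -3, 10), (324, 10, -2, 10), (329, 10, 0, 10), (332, 10, 1, 10), (335, 10, 2, 10), (338, 11, 3, 6), (341, 12, 5, 6)]
294 [(312, 11, -7, 2), (315, 11, -6, 4), (318, 10, -5, 6), (321, 9, -3, 6), (324, 10, -2, 6), (329, 9, 0, 6), (332, 10, 1, 6), (335, 10, 2, 6), (338, 11, 3, 4), (341, 11, 5, 2)]
298 [(314, 9, -6, 2), (317, 9, -5, 4), (320, 10, -4, 2), (323, 10, -2, 2), (326, 10, -1, 1), (331, 10, 1, 2), (334, 10, 2, 2), (337, 10, 3, 2), (340, 9, 4, 3)]
```

Request:
apply_moves --targets '[{"dp":[-0.001,-0.0014,0],"yaw":0},{"dp":[-0.002,-0.0027,0],"yaw":0},{"dp":[-0.003,-0.0041,0],"yaw":0},{"dp":[-0.004,-0.0055,0],"yaw":0},{"dp":[-0.005,-0.0069,0],"yaw":0},{"dp":[-0.005,-0.0069,0],"yaw":0},{"dp":[-0.005,-0.0069,0],"yaw":0}]'

```text
time_s: 3.8
tcp_pos: [0.6174, -0.1225, 0.2516]
eef_rot: [-180.0, -0.0, -35.8]
contact_force: [0.3, 0.7, -0.7]
gripper_width: 0.0004
gripper_force: 0.0
```

```bash
cat >> h.py <<'E'
def wrist_rod(d,s):
    """rod line from the wrist depth: world angle about the pivot"""
    from scipy.spatial.transform import Rotation as Ro
    z=d["range_z"]; T=d["T_tool_cam"]; v,u=np.mgrid[:480,:640]
    P=np.stack([(u-d["cx"])/d["fx"]*z,(v-d["cy"])/d["fy"]*z,z],-1)@T[:3,:3].T+T[:3,3]
    W=P@Ro.from_euler("xyz",s["eef_rot"],degrees=True).as_matrix().T+s["tcp_pos"]
    rr=np.hypot(*(W[...,:2]-PIV).transpose(2,0,1))
    m=(z>0)&(W[...,2]>.236)&(W[...,2]<.256)&(rr>.015)&(rr<.07)&(P[...,0]>14)|False
    m=(z>0)&(W[...,2]>.236)&(W[...,2]<.256)&(rr>.015)&(rr<.07)&(P[...,0]>.013)
    q=W[m][:,:2]-PIV; c=q.mean(0); return m.sum(),np.degrees(np.arctan2(c[1],c[0]))%360,np.hypot(*c),W[m][:,2].mean()
E
python3 - <<'E'
from plant import get_state, cams
from h import *
for i in range(3):
    s=get_state(); d=cams.capture("wrist"); print(s["tcp_pos"].round(4),s["contact_force"].round(2),s["moment"].round(2),rel(s["tcp_pos"],143.9),wrist_rod(d,s))
E
```

```text
[ 0.6174 -0.1225  0.2516] [ 0.31  0.7  -0.74] [ 0.04 -0.01 -0.02] (np.float64(46.90665882800185), np.float64(22.535543299336922)) (np.int64(791), np.float64(139.8839242661175), np.float64(0.02073302953043815), np.float64(0.24881690513638455))
[ 0.6174 -0.1224  0.2516] [0.94 1.07 0.63] [-0.05  0.02  0.01] (np.float64(46.921516758338264), np.float64(22.60412971870976)) (np.int64(778), np.float64(139.90272109856548), np.float64(0.020768155137404334), np.float64(0.24875905916186625))
[ 0.6174 -0.1224  0.2516] [ 0.18  0.01 -0.36] [-0.01  0.01  0.01] (np.float64(46.90057361670493), np.float64(22.64498981358405)) (np.int64(782), np.float64(139.94639114359228), np.float64(0.020746615570150024), np.float64(0.24879288969471092))
```

Request:
apply_moves --targets '[{"dp":[-0.001,-0.0014,0],"yaw":0},{"dp":[-0.002,-0.0027,0],"yaw":0},{"dp":[-0.003,-0.0041,0],"yaw":0},{"dp":[-0.004,-0.0055,0],"yaw":0},{"dp":[-0.005,-0.0069,0],"yaw":0},{"dp":[-0.006,-0.0082,0],"yaw":0},{"dp":[-0.006,-0.0082,0],"yaw":0},{"dp":[-0.006,-0.0082,0],"yaw":0}]'

```text
time_s: 4.62
tcp_pos: [0.611, -0.1307, 0.2515]
eef_rot: [180.0, 0.0, -35.8]
contact_force: [-1.3, 2.8, -0.2]
gripper_width: 0.0005
gripper_force: 1.3
```

Run:
```python
from plant import get_state, cams
from h import *
for i in range(3):
    s=get_state(); d=cams.capture("wrist"); print(s["tcp_pos"].round(4),s["contact_force"].round(2),s["moment"].round(2),rel(s["tcp_pos"],143.9),wrist_rod(d,s))
```

```text
[ 0.611  -0.1307  0.2515] [-1.28  2.81 -0.18] [1.25 0.38 0.01] (np.float64(47.15597433095336), np.float64(12.137006703437025)) (np.int64(826), np.float64(154.7833686483267), np.float64(0.02107755281934689), np.float64(0.24886488003179244))
[ 0.6111 -0.1307  0.2514] [-0.57  2.94  0.35] [ 1.15  0.36 -0.02] (np.float64(47.14459154850639), np.float64(12.179748369954718)) (np.int64(826), np.float64(154.71662999718433), np.float64(0.02106092674245785), np.float64(0.24883987471397953))
[ 0.6111 -0.1307  0.2515] [-0.97  2.79  0.93] [1.09 0.37 0.04] (np.float64(47.105418157070005), np.float64(12.192597045010352)) (np.int64(814), np.float64(154.79346951801298), np.float64(0.021065588586322136), np.float64(0.24888176118543803))
```

Contact: about 3 N, and the rod has started turning. I'll sweep the arc with the tool turning along with the arm, and stop roughly 4° short.

Request:
apply_moves --targets '[{"dp":[-0.002,-0.0004,0],"yaw":5},{"dp":[-0.004,-0.0008,0],"yaw":11},{"dp":[-0.0058,-0.0011,0],"yaw":15.8},{"dp":[-0.0072,-0.0028,0],"yaw":18.3},{"dp":[-0.0087,-0.0045,0],"yaw":20.8},{"dp":[-0.0101,-0.0062,0],"yaw":23.3},{"dp":[-0.0115,-0.008,0],"yaw":25.8},{"dp":[-0.0125,-0.0095,0],"yaw":28},{"dp":[-0.0135,-0.0112,0],"yaw":30},{"dp":[-0.0144,-0.0128,0],"yaw":32},{"dp":[-0.0152,-0.0143,0],"yaw":34},{"dp":[-0.016,-0.0159,0],"yaw":35.8},{"dp":[-0.0166,-0.0175,0],"yaw":37.8},{"dp":[-0.0173,-0.019,0],"yaw":39.8},{"dp":[-0.0177,-0.02,0],"yaw":40.8},{"dp":[-0.0177,-0.02,0],"yaw":40.8},{"dp":[-0.0177,-0.02,0],"yaw":40.8}]'

```text
time_s: 6.18
tcp_pos: [0.5937, -0.1509, 0.2516]
eef_rot: [180.0, 0.0, 4.9]
contact_force: [0.3, 0.1, -0.1]
gripper_width: 0.0002
gripper_force: 0.2
```

Run:
```python
from plant import get_state, cams
from h import *
s=get_state(); d=cams.capture("wrist"); print(s["tcp_pos"].round(4),s["eef_rot"],s["contact_force"].round(2),s["moment"].round(2),rel(s["tcp_pos"],185),wrist_rod(d,s))
```

```text
[ 0.5937 -0.1509  0.2516] [1.79969577e+02 5.88200415e-03 4.92839606e+00] [ 0.3   0.13 -0.11] [ 0.05  0.11 -0.04] (np.float64(46.598507053062505), np.float64(21.51210985165541)) (np.int64(750), np.float64(181.43028086093776), np.float64(0.020516419328352627), np.float64(0.24878778673593713))
```

Now I'll back off, lift and clear the top camera's view to measure the arm.

Request:
apply_moves --targets '[{"dp":[-0.001,0.015,0],"yaw":0},{"dp":[-0.002,0.025,0],"yaw":0},{"dp":[-0.002,0.025,0.04],"yaw":0},{"dp":[-0.002,0.025,0.08],"yaw":0},{"dp":[-0.002,0.06,0.08],"yaw":0},{"dp":[-0.002,0.1,0.08],"yaw":0},{"dp":[-0.002,0.14,0.08],"yaw":0},{"dp":[-0.002,0.18,0.08],"yaw":0},{"dp":[-0.002,0.22,0.08],"yaw":0},{"dp":[-0.002,0.25,0.08],"yaw":0},{"dp":[-0.002,0.25,0.08],"yaw":0}]'

```text
time_s: 7.15
tcp_pos: [0.5918, 0.1044, 0.3314]
eef_rot: [-180.0, -0.0, 5.2]
contact_force: [0.2, -1.1, -1.3]
gripper_width: 0.0008
gripper_force: 0.0
```

Run:
```python
from plant import get_state, cams
from h import *
ds=[cams.capture("top") for _ in range(4)]
for d in ds: print(arm_angle(d)[:3])
d=ds[-1]; P=cloud(d)
# rod's line fit to far part and shield rim symmetric check
m=(P[...,2]>.18)&(P[...,2]<.258); q=P[m]; a=np.radians(YAW); c=np.array([.5433,-.1838]); v=q[:,:2]-c
X=v@[np.cos(a),np.sin(a)]; Y=v@[-np.sin(a),np.cos(a)]; k=(X>-.05)&(X<.03)&(abs(Y)<.09); print("shield Y",k.sum(),np.percentile(Y[k],[1,50,99]),Y[k].mean(),"X",np.percentile(X[k],[1,99]))
for lo in np.arange(-.04,.02,.01):
    kk=k&(X>lo)&(X<lo+.01); print(lo.round(2),kk.sum(),Y[kk].min(),Y[kk].max())
cv2.imwrite("pics/c2.png",cv2.resize(d["image"][185:325,325:465,::-1],None,fx=4,fy=4,interpolation=cv2.INTER_CUBIC))
print(get_state()["tcp_pos"])
```

```text
(128, np.float32(183.93799), np.float64(183.89447674429678))
(132, np.float32(184.49367), np.float64(183.89933617603765))
(128, np.float32(184.32619), np.float64(183.905614748419))
(130, np.float32(184.1887), np.float64(183.8536094195319))
shield Y 1498 [-0.04708653  0.00891854  0.06475048] 0.008866561878635264 X [-0.038982    0.02357095]
-0.04 184 -0.04643905943980453 0.06560137272594993
-0.03 250 -0.046817333734395845 0.06692781881673146
-0.02 258 -0.048386506526121593 0.06551153091977824
-0.01 268 -0.04973944212917108 0.06521062067561002
0.0 282 -0.04901754784787258 0.06476302845348579
0.01 208 -0.047827818288533455 0.06407110802034816
[0.59171619 0.09919308 0.33167459]
```

View pics/c2.png

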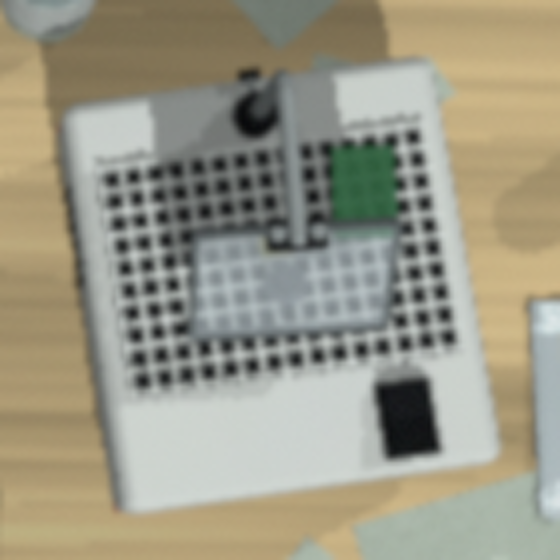

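The clear shield is now near centre. The rod is at 184.0°, the shield centre agrees at 184.1°, and the target is 188.9°. The sponge bearing from the pivot confirms the target to about 0.3°. I'll push the last 4.9°.

Request:
apply_moves --targets '[{"dp":[-0.001,-0.04,0],"yaw":1},{"dp":[-0.002,-0.08,0],"yaw":2},{"dp":[-0.003,-0.12,0],"yaw":3.7},{"dp":[-0.003,-0.16,0],"yaw":3.7},{"dp":[-0.003,-0.2,0],"yaw":3.7},{"dp":[-0.003,-0.225,0],"yaw":3.7},{"dp":[-0.003,-0.23,-0.02],"yaw":3.7},{"dp":[-0.003,-0.23,-0.05],"yaw":3.7},{"dp":[-0.003,-0.23,-0.075],"yaw":3.7},{"dp":[-0.003,-0.23,-0.08],"yaw":3.7},{"dp":[-0.002,-0.237,-0.08],"yaw":3.7},{"dp":[-0.001,-0.243,-0.08],"yaw":3.7},{"dp":[0.0,-0.246,-0.08],"yaw":3.7},{"dp":[0.0,-0.246,-0.08],"yaw":3.7},{"dp":[0.0,-0.246,-0.08],"yaw":3.7}]'

```text
time_s: 8.6
tcp_pos: [0.5923, -0.1469, 0.2529]
eef_rot: [180.0, -0.1, 8.7]
contact_force: [-0.2, 0.3, -0.2]
gripper_width: 0.0003
gripper_force: 0.0
```

Run:
```python
from plant import get_state, cams
from h import *
for i in range(2):
    s=get_state(); d=cams.capture("wrist"); print(s["tcp_pos"].round(4),s["eef_rot"][2],s["contact_force"].round(2),s["moment"].round(2),rel(s["tcp_pos"],184),rel(s["tcp_pos"],188.9),wrist_rod(d,s))
d=dict(np.load("top0.npz")); P=cloud(d)
# housing yaw from line fits of left/right/front edges at the top
m=(abs(P[...,2]-.128)<.012).astype(np.uint8); m[:, :330]=0; m[:,460:]=0; m[:190]=0; m[325:]=0
m=cv2.morphologyEx(m,cv2.MORPH_CLOSE,np.ones((9,9))); ct=max(cv2.findContours(m,0,cv2.CHAIN_APPROX_NONE)[0],key=cv2.contourArea)[:,0]
W=np.array([cast(d,u,v,.122)[:2] for u,v in ct]); a=np.radians(YAW); w=W-[.5433,-.1838]; X=w@[np.cos(a),np.sin(a)]; Y=w@[-np.sin(a),np.cos(a)]
for n,k,ax in [("right",(Y<-.10)&(abs(X)<.09),0),("left",(Y>.10)&(abs(X)<.09),0),("front",(X<-.11)&(abs(Y)<.09),1)]:
    p=np.polyfit((X if ax==0 else Y)[k],(Y if ax==0 else X)[k],1); print(n,k.sum(),np.degrees(np.arctan(p[0]))*(1 if ax==0 else -1),p[1])
```

```text
[ 0.5923 -0.1469  0.2529] 8.66253119183731 [-0.19  0.29 -0.21] [-0.01 -0.02 -0.02] (np.float64(48.069424156034096), np.float64(24.813321421385485)) (np.float64(45.774267079836825), np.float64(28.82857838946396)) (np.int64(738), np.float64(180.7348892889413), np.float64(0.02043689250160211), np.float64(0.24879183269753388))
[ 0.5921 -0.1466  0.2526] 8.676694280141234 [-0.25  0.55  0.01] [-0.05 -0.01 -0.07] (np.float64(48.24314457778746), np.float64(25.082211670917864)) (np.float64(45.924384827126396), np.float64(29.11132458868945)) (np.int64(743), np.float64(180.64385385121776), np.float64(0.020481696715287857), np.float64(0.2487582698075961))
right 74 0.006237341530985903 -0.11224222577788874
left 67 -1.4207068386071142 0.11248953673546223
front 76 -0.03366270468938953 -0.12350512029539831
```

Request:
apply_moves --targets '[{"dp":[0.0002,-0.0015,0],"yaw":0.1},{"dp":[0.0004,-0.0028,0],"yaw":0.2},{"dp":[0.0006,-0.004,0],"yaw":0.2},{"dp":[0.0008,-0.005,0],"yaw":0.2},{"dp":[0.001,-0.006,0],"yaw":0.2},{"dp":[0.0011,-0.007,0],"yaw":0.2},{"dp":[0.0012,-0.0077,0],"yaw":0.2},{"dp":[0.0012,-0.0077,0],"yaw":0.2},{"dp":[0.0012,-0.0077,0],"yaw":0.2}]'

```text
time_s: 9.45
tcp_pos: [0.5928, -0.1543, 0.2515]
eef_rot: [-180.0, 0.0, 8.9]
contact_force: [-1.5, 1.2, 1.1]
gripper_width: 0.0004
gripper_force: 0.9
```

Run:
```python
from plant import get_state, cams
from h import *
for i in range(3):
    s=get_state(); d=cams.capture("wrist"); print(s["tcp_pos"].round(4),s["eef_rot"][2],s["contact_force"].round(2),s["moment"].round(2),rel(s["tcp_pos"],188.9),wrist_rod(d,s))
```

```text
[ 0.5928 -0.1543  0.2515] 8.886591747331982 [-1.45  1.19  1.13] [ 0.51  0.52 -0.08] (np.float64(46.45569035534686), np.float64(21.46713697876395)) (np.int64(731), np.float64(185.3372073550351), np.float64(0.02040885156544524), np.float64(0.24880420894247338))
[ 0.5928 -0.1543  0.2515] 8.885507350741204 [-1.45  1.62  0.47] [ 0.48  0.49 -0.04] (np.float64(46.439417817039995), np.float64(21.44592968562895)) (np.int64(732), np.float64(185.34586712774203), np.float64(0.020347577906793594), np.float64(0.24885049559516498))
[ 0.5928 -0.1543  0.2515] 8.886886841385051 [-1.87  0.87  0.57] [ 0.45  0.52 -0.03] (np.float64(46.42776672175104), np.float64(21.436746577557756)) (np.int64(733), np.float64(185.46222773873106), np.float64(0.020346991610599576), np.float64(0.24886185973970168))
```

Request:
apply_moves --targets '[{"dp":[-0.001,0.01,0],"yaw":0},{"dp":[-0.003,0.025,0],"yaw":0},{"dp":[-0.003,0.025,0.04],"yaw":0},{"dp":[-0.003,0.025,0.08],"yaw":0},{"dp":[-0.003,0.06,0.08],"yaw":0},{"dp":[-0.003,0.1,0.08],"yaw":0},{"dp":[-0.003,0.14,0.08],"yaw":0},{"dp":[-0.003,0.18,0.08],"yaw":0},{"dp":[-0.003,0.22,0.08],"yaw":0},{"dp":[-0.003,0.25,0.08],"yaw":0},{"dp":[-0.003,0.25,0.08],"yaw":0}]'

```text
time_s: 10.52
tcp_pos: [0.5899, 0.101, 0.3313]
eef_rot: [-180.0, -0.1, 9.1]
contact_force: [1.1, -0.1, -0.6]
gripper_width: 0.0006
gripper_force: 0.0
```

```bash
cat > chk.py <<'E'
from plant import get_state, cams
from h import *
ds=[cams.capture("top") for _ in range(4)]
for d in ds: print(arm_angle(d)[:3])
d=ds[-1]; P=cloud(d)
m=(P[...,2]>.18)&(P[...,2]<.258); q=P[m]; a=np.radians(YAW); c=np.array([.5433,-.1838]); v=q[:,:2]-c
X=v@[np.cos(a),np.sin(a)]; Y=v@[-np.sin(a),np.cos(a)]; k=(X>-.05)&(X<.03)&(abs(Y)<.09); print("shield Y",np.percentile(Y[k],[1,50,99]),Y[k].mean())
hsv=cv2.cvtColor(d["image"],cv2.COLOR_RGB2HSV); g=(hsv[...,0]>45)&(hsv[...,0]<90)&(hsv[...,1]>90); g[:190]=0;g[325:]=0;g[:,:330]=0;g[:,460:]=0
vv,uu=np.nonzero(g); print("glass",len(uu),cast(d,uu.mean(),vv.mean(),.137).round(4))
print(get_state()["tcp_pos"],get_state()["eef_rot"])
E
python3 chk.py
```

```text
(131, np.float32(188.177), np.float64(187.63190928127594))
(129, np.float32(189.67967), np.float64(187.63447454533255))
(130, np.float32(188.52225), np.float64(187.4991372177072))
(127, np.float32(187.94485), np.float64(187.61988700049736))
shield Y [-0.05494761  0.00180138  0.05745351] 0.0015974089191352616
glass 252 [ 0.6018 -0.2322  0.137 ]
[0.58991518 0.09566067 0.33165006] [ 1.79986924e+02 -1.79078082e-02  8.90396024e+00]
```

The shield centre is 1.6 mm left, about 1° short. I'll trim by going back to the same contact point plus 0.9 mm.

Request:
apply_moves --targets '[{"dp":[0,-0.04,0],"yaw":0},{"dp":[0,-0.08,0],"yaw":0},{"dp":[0,-0.12,0],"yaw":0},{"dp":[0,-0.16,0],"yaw":0},{"dp":[0,-0.2,0],"yaw":0},{"dp":[0,-0.225,0],"yaw":0},{"dp":[0,-0.225,-0.04],"yaw":0},{"dp":[0,-0.225,-0.075],"yaw":0},{"dp":[0,-0.225,-0.08],"yaw":0},{"dp":[0.001,-0.236,-0.08],"yaw":0},{"dp":[0.002,-0.244,-0.08],"yaw":0},{"dp":[0.003,-0.248,-0.08],"yaw":0},{"dp":[0.0031,-0.2495,-0.08],"yaw":0},{"dp":[0.0031,-0.2502,-0.08],"yaw":0},{"dp":[0.0031,-0.2509,-0.08],"yaw":0},{"dp":[0.0031,-0.2509,-0.08],"yaw":0},{"dp":[0.0031,-0.2509,-0.08],"yaw":0},{"dp":[0.0031,-0.2509,-0.08],"yaw":0}]'

```text
time_s: 12.22
tcp_pos: [0.5929, -0.155, 0.2516]
eef_rot: [180.0, 0.0, 8.9]
contact_force: [0.3, 0.7, 0.3]
gripper_width: 0.0005
gripper_force: 0.4
```

Run:
```python
from plant import get_state, cams
from h import *
for i in range(3):
    s=get_state(); d=cams.capture("wrist"); print(s["tcp_pos"].round(4),s["eef_rot"][2],s["contact_force"].round(2),rel(s["tcp_pos"],188.9),wrist_rod(d,s))
```

```text
[ 0.5929 -0.155   0.2516] 8.908748470523324 [0.33 0.72 0.3 ] (np.float64(46.439266911268646), np.float64(20.73429196432812)) (np.int64(736), np.float64(186.48185187367514), np.float64(0.020396335789866826), np.float64(0.2488458761885322))
[ 0.5929 -0.155   0.2515] 8.909556546297395 [-0.74  1.47  0.56] (np.float64(46.43927405427806), np.float64(20.7515732152666)) (np.int64(735), np.float64(186.39717435424768), np.float64(0.020393942818533975), np.float64(0.24884072455268472))
[ 0.5929 -0.155   0.2515] 8.90636714003372 [-0.57  1.37  0.31] (np.float64(46.459384416283406), np.float64(20.728428251730552)) (np.int64(732), np.float64(186.49238485506737), np.float64(0.020409924098420233), np.float64(0.24886430761701614))
```

Request:
apply_moves --targets '[{"dp":[-0.001,0.01,0],"yaw":0},{"dp":[-0.003,0.025,0],"yaw":0},{"dp":[-0.003,0.025,0.04],"yaw":0},{"dp":[-0.003,0.025,0.08],"yaw":0},{"dp":[-0.003,0.06,0.08],"yaw":0},{"dp":[-0.003,0.1,0.08],"yaw":0},{"dp":[-0.003,0.14,0.08],"yaw":0},{"dp":[-0.003,0.18,0.08],"yaw":0},{"dp":[-0.003,0.22,0.08],"yaw":0},{"dp":[-0.003,0.25,0.08],"yaw":0},{"dp":[-0.003,0.25,0.08],"yaw":0}]'

```text
time_s: 13.28
tcp_pos: [0.5896, 0.0999, 0.3311]
eef_rot: [-180.0, 0.0, 9.1]
contact_force: [0.6, -0.2, -0.4]
gripper_width: 0.0008
gripper_force: 0.0
```

```bash
python3 chk.py
```

```text
(129, np.float32(189.38431), np.float64(188.45248223792595))
(128, np.float32(188.86453), np.float64(188.50559179646584))
(128, np.float32(189.48177), np.float64(188.3706762516768))
(128, np.float32(189.10966), np.float64(188.34963312455406))
shield Y [-0.05610771  0.00048556  0.05633215] 0.00017681605724486184
glass 250 [ 0.6021 -0.2323  0.137 ]
[0.58978322 0.09467816 0.33144545] [1.79982982e+02 2.14597653e-02 8.89982454e+00]
```

The shield is centred, within about 0.3 mm at its middle and about 0.2°. Now the switch: press point X = -110 mm, Y = -60 mm in the grinder's frame, which is world (0.444, -0.260). I'll hover there first.

Request:
apply_moves --targets '[{"dp":[-0.04,-0.01,0],"yaw":0},{"dp":[-0.08,-0.02,0],"yaw":0},{"dp":[-0.12,-0.03,0],"yaw":0},{"dp":[-0.146,-0.06,0],"yaw":0},{"dp":[-0.146,-0.1,0],"yaw":0},{"dp":[-0.146,-0.14,0],"yaw":0},{"dp":[-0.146,-0.18,0],"yaw":0},{"dp":[-0.146,-0.22,0],"yaw":0},{"dp":[-0.146,-0.26,0],"yaw":0},{"dp":[-0.146,-0.3,0],"yaw":0},{"dp":[-0.146,-0.335,0],"yaw":0},{"dp":[-0.146,-0.355,0],"yaw":0},{"dp":[-0.146,-0.355,-0.04],"yaw":0},{"dp":[-0.146,-0.355,-0.08],"yaw":0},{"dp":[-0.146,-0.355,-0.11],"yaw":0},{"dp":[-0.146,-0.355,-0.125],"yaw":0},{"dp":[-0.146,-0.355,-0.125],"yaw":0},{"dp":[-0.146,-0.355,-0.125],"yaw":0}]'

```text
time_s: 14.98
tcp_pos: [0.4433, -0.2611, 0.2066]
eef_rot: [180.0, 0.1, 8.8]
contact_force: [1.6, -0.8, 0.1]
gripper_width: 0.0007
gripper_force: 0.0
```

Run:
```python
from plant import get_state, cams
from h import *
from scipy.spatial.transform import Rotation as Ro
s=get_state(); d=cams.capture("wrist"); print(s["tcp_pos"].round(4),s["eef_rot"].round(2),s["contact_force"].round(2))
z=d["range_z"]; T=d["T_tool_cam"]; v,u=np.mgrid[:480,:640]
P=np.stack([(u-d["cx"])/d["fx"]*z,(v-d["cy"])/d["fy"]*z,z],-1)@T[:3,:3].T+T[:3,3]
W=P@Ro.from_euler("xyz",s["eef_rot"],degrees=True).as_matrix().T+s["tcp_pos"]
a=np.radians(YAW); w=W[...,:2]-[.5433,-.1838]; X=1000*(w@[np.cos(a),np.sin(a)]); Y=1000*(w@[-np.sin(a),np.cos(a)]); Z=W[...,2]*1000
for lo in range(-120,-60,4):
    k=(z>0)&(X>lo)&(X<lo+4)&(abs(Y+60)<30)&(Z<160)&(Z>115)
    print(lo,[ (int(y),int(k2.sum()),round(float(np.median(Z[k2])))) for y in range(-84,-36,6) if (k2:=k&(Y>=y)&(Y<y+6)).sum()>3])
cv2.imwrite("pics/w3.png",d["image"][:,:,::-1])
d=cams.capture("side"); cv2.imwrite("pics/s3.png",cv2.resize(d["image"][150:350,270:470,::-1],None,fx=3,fy=3,interpolation=cv2.INTER_CUBIC))
```

```text
[ 0.4433 -0.2611  0.2066] [1.8e+02 8.0e-02 8.8e+00] [ 1.57 -0.8   0.08]
-120 [(-84, 56, 124), (-78, 41, 124), (-72, 26, 123), (-66, 26, 123), (-60, 27, 123), (-54, 24, 123), (-48, 39, 124), (-42, 53, 124)]
-116 [(-84, 62, 125), (-78, 22, 128), (-48, 20, 128), (-42, 62, 125)]
-112 [(-84, 63, 125), (-78, 47, 129), (-72, 59, 143), (-66, 60, 143), (-60, 59, 143), (-54, 55, 143), (-48, 48, 130), (-42, 60, 125)]
-108 [(-84, 65, 125), (-78, 59, 129), (-72, 87, 142), (-66, 84, 142), (-60, 83, 142), (-54, 84, 142), (-48, 59, 140), (-42, 69, 125)]
-104 [(-84, 62, 125), (-78, 62, 129), (-72, 78, 141), (-66, 80, 141), (-60, 83, 141), (-54, 81, 141), (-48, 56, 139), (-42, 64, 125)]
-100 [(-84, 65, 125), (-78, 63, 129), (-72, 84, 140), (-66, 86, 140), (-60, 82, 140), (-54, 81, 140), (-48, 58, 138), (-42, 65, 125)]
-96 [(-84, 65, 125), (-78, 64, 129), (-72, 83, 139), (-66, 82, 139), (-60, 84, 139), (-54, 82, 138), (-48, 63, 130), (-42, 67, 125)]
-92 [(-84, 68, 125), (-78, 60, 129), (-72, 78, 138), (-66, 79, 138), (-60, 77, 138), (-54, 77, 138), (-48, 62, 130), (-42, 69, 125)]
-88 [(-84, 69, 125), (
[... 212 characters left out ...]
(-48, 62, 130), (-42, 64, 125)]
-80 [(-84, 70, 125), (-78, 67, 129), (-72, 78, 138), (-66, 79, 138), (-60, 80, 138), (-54, 77, 138), (-48, 64, 130), (-42, 71, 125)]
-76 [(-84, 71, 125), (-78, 69, 129), (-72, 81, 138), (-66, 82, 138), (-60, 83, 138), (-54, 85, 138), (-48, 66, 130), (-42, 77, 125)]
-72 [(-84, 71, 125), (-78, 91, 128), (-72, 106, 129), (-66, 112, 129), (-60, 108, 129), (-54, 109, 129), (-48, 90, 128), (-42, 72, 125)]
-68 [(-84, 71, 125), (-78, 79, 125), (-72, 69, 125), (-66, 76, 125), (-60, 71, 125), (-54, 76, 125), (-48, 75, 125), (-42, 71, 125)]
-64 [(-84, 77, 125), (-78, 75, 125), (-72, 71, 125), (-66, 77, 125), (-60, 72, 125), (-54, 75, 125), (-48, 77, 125), (-42, 71, 125)]
```

View pics/w3.png

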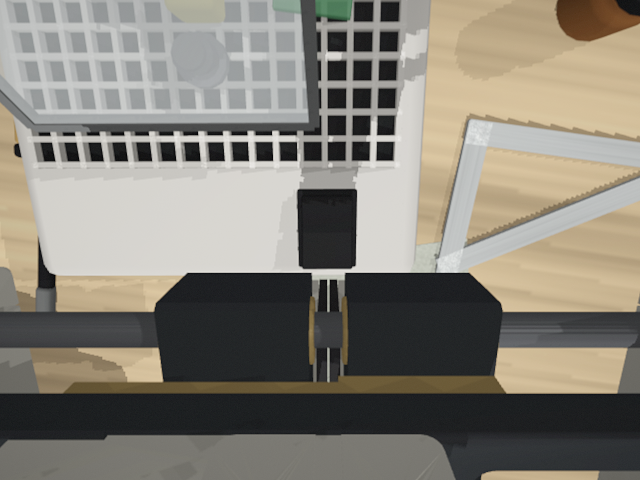

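View pics/s3.png

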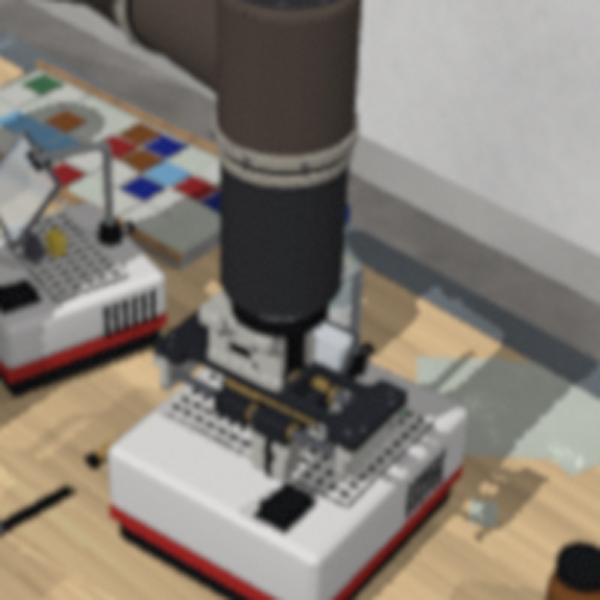

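Wrist view: the switch is right under and ahead of the finger at (327,229), and the rest of the strip is clear. The depth shows the raised front half sloping up to 143 mm, with the bezel at 129 mm. The side crop shows the gripper clear of the shield. Pressing now.

Request:
apply_moves --targets '[{"dp":[0,0,-0.015],"yaw":0},{"dp":[0,0,-0.03],"yaw":0},{"dp":[0,0,-0.037],"yaw":0},{"dp":[0,0,-0.039],"yaw":0},{"dp":[0,0,-0.041],"yaw":0},{"dp":[0,0,-0.0425],"yaw":0},{"dp":[0,0,-0.044],"yaw":0},{"dp":[0,0,-0.0455],"yaw":0},{"dp":[0,0,-0.047],"yaw":0},{"dp":[0,0,-0.047],"yaw":0},{"dp":[0,0,-0.047],"yaw":0}]'

```text
time_s: 16.0
tcp_pos: [0.4439, -0.2604, 0.1601]
eef_rot: [180.0, -0.0, 8.9]
contact_force: [-2.8, -0.3, 3.7]
gripper_width: 0.0001
gripper_force: 1.7
```

Request:
apply_moves --targets '[{"dp":[0,0,-0.0005],"yaw":0},{"dp":[0,0,-0.001],"yaw":0},{"dp":[0,0,-0.001],"yaw":0},{"dp":[0,0,-0.001],"yaw":0}]'

```text
time_s: 16.33
tcp_pos: [0.4439, -0.2604, 0.1598]
eef_rot: [180.0, -0.0, 8.9]
contact_force: [-6.0, 1.3, 11.5]
gripper_width: 0.0002
gripper_force: 5.9
```

Request:
apply_moves --targets '[{"dp":[0,0,-0.0005],"yaw":0},{"dp":[0,0,-0.001],"yaw":0},{"dp":[0,0,-0.001],"yaw":0},{"dp":[0,0,-0.001],"yaw":0}]'

```text
time_s: 16.67
tcp_pos: [0.444, -0.2605, 0.1597]
eef_rot: [179.9, -0.0, 8.9]
contact_force: [-8.5, 3.3, 19.8]
gripper_width: 0.0006
gripper_force: 9.8
```

The force has risen to 20 N with no further travel, so it's at the stop. Lifting straight up to check.

Request:
apply_moves --targets '[{"dp":[0,0,0.003],"yaw":0},{"dp":[0,0,0.015],"yaw":0},{"dp":[0,0,0.035],"yaw":0},{"dp":[0,0,0.049],"yaw":0},{"dp":[0,0,0.049],"yaw":0},{"dp":[0,0,0.049],"yaw":0}]'

```text
time_s: 17.17
tcp_pos: [0.4448, -0.2601, 0.2073]
eef_rot: [180.0, -0.1, 8.9]
contact_force: [-0.7, -0.2, -1.6]
gripper_width: 0.0002
gripper_force: 0.0
```

Run:
```python
from plant import get_state, cams
from h import *
from scipy.spatial.transform import Rotation as Ro
s=get_state(); d=cams.capture("wrist"); print(s["tcp_pos"].round(4),s["contact_force"].round(2))
z=d["range_z"]; T=d["T_tool_cam"]; v,u=np.mgrid[:480,:640]
P=np.stack([(u-d["cx"])/d["fx"]*z,(v-d["cy"])/d["fy"]*z,z],-1)@T[:3,:3].T+T[:3,3]
W=P@Ro.from_euler("xyz",s["eef_rot"],degrees=True).as_matrix().T+s["tcp_pos"]
a=np.radians(YAW); w=W[...,:2]-[.5433,-.1838]; X=1000*(w@[np.cos(a),np.sin(a)]); Y=1000*(w@[-np.sin(a),np.cos(a)]); Z=W[...,2]*1000
for lo in range(-116,-68,4):
    k=(z>0)&(X>lo)&(X<lo+4)&(abs(Y+60)<10)&(Z<160)&(Z>115); print(lo,k.sum(),np.median(Z[k]).round(1) if k.any() else None)
```

```text
[ 0.4448 -0.2601  0.2073] [-0.75 -0.22 -1.57]
-116 0 None
-112 219 137.6
-108 235 137.8
-104 239 137.7
-100 238 137.8
-96 241 137.8
-92 242 138.6
-88 250 139.6
-84 251 140.8
-80 249 141.7
-76 368 142.4
-72 337 128.8
```

The rocker is now the mirror image of its off position: front level at 137.7 mm, rear raised to 142.4 mm. That is fully on. I'll withdraw and do a last check of the shield.

Request:
apply_moves --targets '[{"dp":[0,0,0.04],"yaw":0},{"dp":[0,0,0.08],"yaw":0},{"dp":[0,0,0.125],"yaw":0},{"dp":[0,0.04,0.125],"yaw":0},{"dp":[0,0.08,0.125],"yaw":0},{"dp":[0,0.12,0.125],"yaw":0},{"dp":[0,0.16,0.125],"yaw":0},{"dp":[0,0.2,0.125],"yaw":0},{"dp":[0,0.24,0.125],"yaw":0},{"dp":[0,0.28,0.125],"yaw":0},{"dp":[0,0.32,0.125],"yaw":0},{"dp":[0,0.35,0.125],"yaw":0},{"dp":[0,0.35,0.125],"yaw":0},{"dp":[0,0.35,0.125],"yaw":0}]'

```text
time_s: 18.38
tcp_pos: [0.4436, 0.0914, 0.3304]
eef_rot: [180.0, 0.1, 9.1]
contact_force: [-0.3, -0.4, 0.2]
gripper_width: 0.0005
gripper_force: 0.0
```

```bash
python3 chk.py
```

```text
(127, np.float32(189.01364), np.float64(188.44531235922707))
(127, np.float32(188.99738), np.float64(188.6315340280935))
(127, np.float32(189.04726), np.float64(188.48842685179122))
(126, np.float32(189.02339), np.float64(188.45966947452075))
shield Y [-0.05602574  0.00048466  0.05620867] 0.00021429031765141793
glass 252 [ 0.602  -0.2322  0.137 ]
[0.44394023 0.08899668 0.33120794] [1.79988376e+02 3.23688159e-02 8.82267773e+00]
```

```bash
python3 -c "
from plant import r
print(r.close_job())"
```

```text
the job is handed in; nothing more can be done
None
```

The big grinder's shield is centred over the head (middle within about 0.5 mm, arm within about 0.5° by the cameras), its switch was then pressed fully on, and the job was handed in after about 18.5 s of the 51 s allowed.

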